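# Load the bait boxes on the carrying board and hold it up

## Robot

A 6-joint arm with a two-finger parallel gripper is mounted at the origin on the work surface. World frame = base frame: x ahead of the robot, y to its left, z up, the work surface at z = 0. Lengths are in m, angles in degrees, forces in N, time in s.
With the tool pointing down it reaches from about 0.275 to 0.825 m from the base axis. Payload 5.2 kg.
Tool frame: the origin (TCP) lies on the centre line of the jaws, within the pads' length; the fingertips stand 14 mm ahead of it and the grasp point (between the pads) lies 5 mm behind it; y points along the fingers, x is the direction in which the jaws open and shut, and the axes are right-handed (so a half turn about y gives the same grasp; the last joint's range is limited). The gripper opens to 93 mm and grips with 3 to 60 N. Pads are 15 mm wide; open, the fingers measure 128 mm over their backs; the gripper's body (75 mm by 188 mm) begins 65 mm behind the grasp point.
Start: joints at [57.479, 14.817, 87.949, -0, 77.235, -11.62], TCP at [0.196, 0.514, 0.2] pointing down, gripper open.
Joint ranges: [-179.93, 179.93], [-52.35, 119.4], [10.71, 147.94], [-69.91, 249.91], [12.55, 155.21], [-178.61, 178.61]. Speed limits (degrees/s): [147.25, 147.25, 180, 180, 180, 180].

## Interface

Orientations are given as [roll, pitch, yaw] about the fixed x, y, z axes, in that order (R = Rz(yaw) Ry(pitch) Rx(roll)).
In Python, from rig import arm, vision, order, trace, mark_of gives the robot as it stands.
- The arm moves only by the tool send_rows, never from a script. Its argument "rows" is a list of rows, each an object with "offset": the shift along the tool's x, y, z in m, a list of three; "spin": the turn about the tool's y in rad; "fingers": the opening, from 0 (shut) to 1 (fully open). In form: [{"offset": [dx, dy, dz], "spin": spin, "fingers": fingers}, ...]. A call has 1 to 12 rows; each row shifts and turns the commanded pose from where the row before left it, along the tool's axes as they then stand; what a row does not reach is not made up. A row lasts 1/8 s, in which the tool goes at most 62.5 mm and 10.7 degrees, less where a joint would pass 70% of its speed; a pose out of reach is approached as far as the arm can. A call with a gripper value outside its range is refused whole. The fingers move at their own pace and stop on an object; the grip force is fixed at half the most. Time passes only in rows, so rows that do not move let the fingers close. It gives the time, the measured TCP pose, the force and the opening at its end, in the units of the state.
- arm.get_obs(): the state, without advancing time (a new reading comes with each control period).
- vision.camera(name): name is "scene" or "top" or "wrist"; returns a dict with "image" (420x560x3 uint8, red, green, blue), "depth" (420x560 float32, m along the optical axis (not along the pixel's ray), 0 where there is no reading), "fx", "fy", "cx", "cy" (pixels), "R" (3x3) and "t" (3): a world point X has camera coordinates R X + t; the wrist camera has in their place "T_tool_cam" (4x4, takes a point from camera to tool coordinates, whose origin is the TCP and whose axes are the tool frame's). Camera axes: x right, y down, z forward; pixel columns grow to the right and rows downward; lengths in m; the calibration is good to about 2 mm. A picture is of the moment at which its call begins: read the wrist's pose just before it.
- order.sign_off(): hands the job in, once; it reports no verdict.
Trained networks look in a picture, given as the dict that the camera call returned (one of the last four; its "shot" number tells which), for a name from the list of things; names that differ only in an ending like _2 or _b are one class to them, and where a whole thing is asked for, a point or a joint stands for the part that bears it (a point fixed in the world has none). Each returns a list of dicts, best first, with "score" (0 to 1); they miss things now and then, are a little off and sometimes report something else, mostly with a low value. They report only what shows in the picture. A call takes as long as a camera call. They do not tell look-alikes from the thing itself.
- trace(picture, label): "region" (420x560 bool, what is visible of it).
- mark_of(picture, label): "position" ([x, y, z] in m, in world coordinates, good to about 4 mm: a listed point, or the origin of a listed thing).
The state is a dict: "time_s": time; "q": joint angles; "dq": joint speeds; "joint_efforts": joint torques, N m; "ee_pos": TCP position; "tcp_rot": TCP orientation; "force": force on the tool from outside, world axes, zero at the start; "torque": the same for the moment, N m; "grip_width": opening from 0.0 (shut) to 1.0 (fully open).
Only numpy, scipy, OpenCV 4.12 (cv2) and the standard library are available. Lean on these libraries where they do the work, as an engineer would, in place of code of your own. Each camera call takes 0.05 s, during which the arm holds its last target.

## Task

Finish the pinwheel layer on the plywood carrying board: set (do not drop) the two loose bait boxes flat inside the two empty blue outlines, either box in either outline, and let go of them. Then lift the loaded board by its orange handle, keeping it level, straight up about 12 cm clear of the bench, and finish still holding it there, steady and level, with all four boxes in their outlines. Leave the flask, its cap, the floats and the screwdriver alone.

Things in the scene. Friction and masses are not known exactly. Their poses are not given: they have to be found in the camera images.
- carry_board: loose plywood board 210 x 210 x 12 mm, 0.34 kg (loaded 0.6 to 0.85 kg, weight nearly under the handle). Origin: centre of underside, z up. A round 18 mm post in the middle carries an orange handle block: 40 mm along own x, 20 mm thick along own y, 76 to 102 mm above the underside. Four blue-outlined places form a pinwheel round it, 10 mm between neighbouring boxes.
- board_grip (a point): point on the axis of the orange handle, 92 mm above the board's underside; take the handle across its 20 mm thickness (along the board's y). Fingertips must stay above the box ridges, whose tops on the board are 68 mm above its underside
- place_1 (a point): centre, on the board's top face, of a blue-outlined place (inside of the outline 114 x 64 mm) whose long side lies along the board's own x; holds bait_box_1 at the start
- place_2 (a point): centre, on the board's top face, of a blue-outlined place (inside of the outline 114 x 64 mm) whose long side lies along the board's own y; empty at the start
- place_3 (a point): centre, on the board's top face, of a blue-outlined place (inside of the outline 114 x 64 mm) whose long side lies along the board's own x; holds bait_box_3 at the start
- place_4 (a point): centre, on the board's top face, of a blue-outlined place (inside of the outline 114 x 64 mm) whose long side lies along the board's own y; empty at the start
- bait_box_1: white plastic bait box 110 (own x) x 60 (own y) x 30 mm high, about 90 g; blue grip ridge on the middle of its lid: 44 mm along own x, 20 mm thick along own y, 30 to 56 mm above the underside. A red press button marks the -x end (either way round will do). Origin: centre of underside, z up. Already on the board in place_1; stays there.
- bait_box_3: white plastic bait box 110 (own x) x 60 (own y) x 30 mm high, about 90 g; blue grip ridge on the middle of its lid: 44 mm along own x, 20 mm thick along own y, 30 to 56 mm above the underside. A red press button marks the -x end (either way round will do). Origin: centre of underside, z up. Already on the board in place_3; stays there.
- bait_box_2: white plastic bait box 110 (own x) x 60 (own y) x 30 mm high, about 90 g; blue grip ridge on the middle of its lid: 44 mm along own x, 20 mm thick along own y, 30 to 56 mm above the underside. A red press button marks the -x end (either way round will do). Origin: centre of underside, z up. Starts loose on the bench.
- bait_box_4: white plastic bait box 110 (own x) x 60 (own y) x 30 mm high, about 90 g; blue grip ridge on the middle of its lid: 44 mm along own x, 20 mm thick along own y, 30 to 56 mm above the underside. A red press button marks the -x end (either way round will do). Origin: centre of underside, z up. Starts loose on the bench.
- flask_cap: open aluminium cap standing mouth up, 60 mm across, 45 mm high, loose near the bait boxes; origin: centre of the underside. Leave alone.
- float_a: rosewood float blank standing upright, 42 mm thick, 80 mm high; origin: centre of the underside. Leave alone.
- float_b: rosewood float blank like the other. Leave alone.
- flask: aluminium flask, 72 mm across, 210 mm high, standing at the back left; origin: centre of the underside. Leave alone.
- screwdriver: screwdriver 190 mm long lying at the back right; own x along it. Leave alone.
Not all that is in view belongs to the job. Leave any pink, purple or yellow look-alike of the bait_box_4 alone.

How it is judged:
By the outcome, as a careful person would: the job done as asked, in the order asked, and still so for the second after the job is handed in, while the arm keeps its last pose, push and grip.
It also fails if it takes over 72 s, if anything falls off the work surface, if the arm or the gripper's body presses on something with over 40 N, if the wrist force passes 120 N, or if a joint passes its speed limit or range.

## Working session

There is one attempt and no reset: what is moved stays moved. The work goes in short steps, Python scripts to look and compute and a tool call to move; the robot and the scene stay as the last step left them, time stands still between calls to the robot, and variables do not carry over. Pictures are saved under pics/ and viewed, and the job is handed in when it is done.

Besides the shell and the picture viewer there is one more tool, called after "Emit:" by a JSON object that holds its "fn" and its "kwargs". send_rows: Moves the arm, as the interface text tells. Its arguments: {"type":"object","properties":{"rows":{"type":"array","items":{"type":"object","properties":{"offset":{"type":"array","items":{"type":"number"}},"spin":{"type":"number"},"fingers":{"type":"number"}}}}},"required":["rows"]}

```bash
mkdir -p pics; ls; python3 - <<'E'
from rig import arm, vision, order, trace, mark_of
import cv2, numpy as np, pickle
o=arm.get_obs(); print(o)
for n in ["scene","top"]:
    p=vision.camera(n)
    cv2.imwrite(f"pics/{n}0.png",p["image"][:,:,::-1])
    pickle.dump(p,open(f"pics/{n}0.pkl","wb"))
    for l in ["bait_box_2","board_grip","carry_board","place_2","place_1","flask_cap","float_a"]:
        print(n,l,[(np.round(r["position"],3),round(r["score"],2)) for r in mark_of(p,l)])
E
```

```text
pics
{'time_s': 0.0, 'q': array([ 5.74789771e+01,  1.48586426e+01,  8.80098365e+01, -1.08759253e-03,
        7.72349407e+01, -1.16196104e+01]), 'dq': array([-0.00167426,  0.08799438, -0.08134398, -0.05334616, -0.05715931,
        0.07327876]), 'joint_efforts': array([-3.83700090e-04, -4.37316334e+01, -2.83997440e+01,  7.15256785e-02,
        4.13532264e-02, -1.25895067e-04]), 'ee_pos': array([0.19588793, 0.51331807, 0.19873223]), 'tcp_rot': array([-89.98020842,   0.10151388,  69.09884631]), 'force': array([ 0.25896199, -0.14968848,  0.33907667]), 'torque': array([ 0.00841765,  0.00152616, -0.03904356]), 'grip_width': 0.9971733618591243}
scene bait_box_2 [(array([0.53 , 0.037, 0.011]), 0.81), (array([ 0.353, -0.4  , -0.002]), 0.8), (array([ 0.185, -0.334, -0.001]), 0.8), (array([ 0.301, -0.198,  0.003]), 0.76), (array([0.543, 0.177, 0.012]), 0.75), (array([ 0.46 , -0.204, -0.002]), 0.74), (array([ 0.514, -0.421, -0.001]), 0.71), (array([0.607, 0.098, 0.016]), 0.26)]
scene board_grip [(array([0.539, 0.1  , 0.092]), 0.83)]
scene carry_board [(array([0.537, 0.101, 0.003]), 0.63), (array(
[... 815 characters left out ...]
[ 0.296, -0.195, -0.002]), 0.77), (array([ 0.516, -0.424, -0.003]), 0.59), (array([ 0.356, -0.402,  0.   ]), 0.58)]
top board_grip []
top carry_board [(array([0.538, 0.104, 0.002]), 0.86)]
top place_2 [(array([0.541, 0.175, 0.017]), 0.9), (array([0.533, 0.04 , 0.014]), 0.7), (array([0.609, 0.096, 0.012]), 0.63), (array([0.466, 0.112, 0.011]), 0.57)]
top place_1 [(array([0.541, 0.175, 0.017]), 0.9), (array([0.533, 0.04 , 0.014]), 0.7), (array([0.609, 0.096, 0.012]), 0.63), (array([0.466, 0.112, 0.011]), 0.57)]
top flask_cap [(array([ 0.629, -0.226,  0.   ]), 0.58)]
top float_a [(array([ 0.424,  0.37 , -0.003]), 0.72), (array([0.567, 0.383, 0.002]), 0.44), (array([0.545, 0.171, 0.014]), 0.21)]
```

View pics/top0.png

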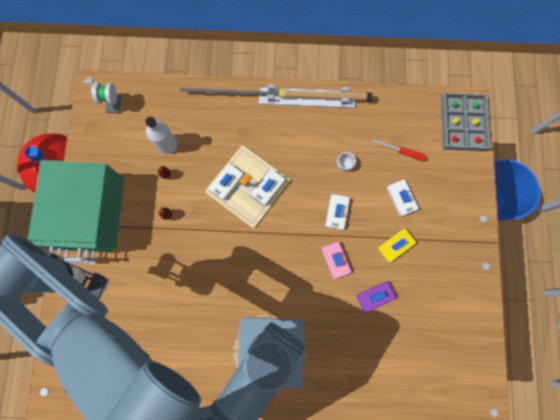

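View pics/scene0.png

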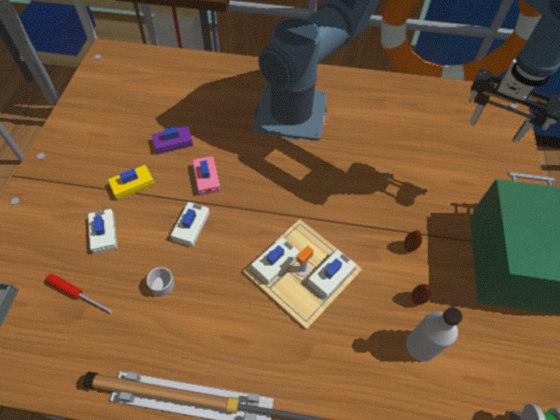

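```bash
cat > h.py <<'E'
import numpy as np, cv2, pickle
from scipy.spatial.transform import Rotation as Ro
def cloud(p,obs=None):
    d=p["depth"]; v,u=np.mgrid[:420,:560]
    c=np.stack([(u-p["cx"])/p["fx"]*d,(v-p["cy"])/p["fy"]*d,d],-1)
    if "R" in p: w=(c-p["t"])@p["R"]
    else:
        T=p["T_tool_cam"]; t=c@T[:3,:3].T+T[:3,3]
        w=t@Ro.from_euler("xyz",obs["tcp_rot"],degrees=True).as_matrix().T+obs["ee_pos"]
    w[d<=0]=np.nan
    return w
def blue(im):
    h=cv2.cvtColor(im,cv2.COLOR_RGB2HSV); return (h[...,0]>105)&(h[...,0]<130)&(h[...,1]>130)&(h[...,2]>50)
def white(im):
    h=cv2.cvtColor(im,cv2.COLOR_RGB2HSV); return (h[...,1]<50)&(h[...,2]>140)
def rect(P):
    (c,s,a)=cv2.minAreaRect((P[:,:2]*1000).astype(np.float32))
    if s[0]<s[1]: a+=90; s=s[::-1]
    a=(a+90)%180-90
    return np.round(np.array(c)/1000,4),np.round(s,1),round(a,1),len(P)
def comps(m,W,zlo,zhi,xy,r,minn=8):
    k=m&(W[...,2]>zlo)&(W[...,2]<zhi)&(np.hypot(W[...,0]-xy[0],W[...,1]-xy[1])<r)
    n,L=cv2.connectedComponents(k.astype(np.uint8))
    return [rect(W[L==i])+(np.round(np.median(W[L==i][:,2]),4),) for i in range(1,n) if (L==i).sum()>=minn]
E
python3 - <<'E'
from h import *
for n in ["top","scene"]:
    p=pickle.load(open(f"pics/{n}0.pkl","rb")); W=cloud(p); im=p["image"]
    for xy in [(.458,-.203),(.515,-.423)]:
        print(n,xy,"white",comps(white(im),W,.015,.045,xy,.09),"ridge",comps(blue(im),W,.04,.07,xy,.09))
    xy=(.538,.103)
    print("ridges",comps(blue(im),W,.055,.08,xy,.12)); print("white",comps(white(im),W,.032,.06,xy,.13))
    print("board",comps(np.ones((420,560),bool),W,.006,.2,xy,.165,200))
    h=cv2.cvtColor(im,cv2.COLOR_RGB2HSV); print("handle",comps((h[...,0]<15)&(h[...,1]>150),W,.07,.12,xy,.05))
    print(p["fx"],p["t"])
E
```

```text
top (0.458, -0.203) white [(array([ 0.4564, -0.2016]), array([110.9,  60.1]), -9.5, 490, np.float64(0.03))] ridge [(array([ 0.4544, -0.2034]), array([37.6, 15.7]), -9.8, 58, np.float64(0.0564))]
top (0.515, -0.423) white [(array([ 0.5141, -0.4199]), array([112.2,  63.7]), 25.7, 500, np.float64(0.0302))] ridge [(array([ 0.5122, -0.4211]), array([37.1, 19.6]), 28.2, 68, np.float64(0.0554))]
ridges [(array([0.5398, 0.1735]), array([37.6, 15.5]), -32.8, 57, np.float64(0.0687)), (array([0.5279, 0.033 ]), array([39., 14.]), -34.4, 56, np.float64(0.0676))]
white [(array([0.542 , 0.1764]), array([111.5,  62. ]), -34.7, 456, np.float64(0.0418)), (array([0.5295, 0.0355]), array([110.6,  61.8]), -35.0, 459, np.float64(0.0422))]
board [(array([0.5372, 0.1045]), array([219.6, 218.6]), 54.9, 3616, np.float64(0.0149))]
handle []
434.8051045737885 [-0.02748318  0.46232441  1.3853505 ]
scene (0.458, -0.203) white [(array([ 0.4588, -0.2007]), array([112.1,  61.2]), -10.1, 633, np.float64(0.0287))] ridge [(array([ 0.4608, -0.2005]), array([41.8, 19. ]), -9.0, 123, np.float64(0.055))]
scene (0.515, -0.423) white [(array([ 0.5177, -0.4201]), array([112.5,  60.7]), 24.4, 609, np.float64(0.0287)), (array([ 0.4884, -0.4561]), array([30. , 15.8]), 20.2, 51, np.float64(0.0289))] ridge [(array([ 0.517 , -0.4202]), array([43.9, 19.8]), 24.0, 123, np.float64(0.0547))]
ridges [(array([0.5332, 0.0355]), array([41.2, 20.6]), -31.3, 130, np.float64(0.067)), (array([0.5454, 0.1761]), array([41. , 19.3]), -34.4, 125, np.float64(0.0675))]
white [(array([0.5325, 0.0356]), array([109.8,  60.1]), -35.4, 669, np.float64(0.0411)), (array([0.5451, 0.1765]), array([109.9,  59.7]), -33.7, 741, np.float64(0.0412))]
board [(array([0.5387, 0.1057]), array([211.5, 210.9]), -34.4, 6618, np.float64(0.0132))]
handle [(array([0.5398, 0.1053]), array([38.9, 20.2]), -33.2, 163, np.float64(0.1007))]
443.4841693530137 [ 0.06170494 -0.30115923  1.40507661]
```

Emit:
{"fn": "send_rows", "kwargs": {"rows": [{"offset":[-0.02,0,-0.018],"spin":0,"fingers":1},{"offset":[-0.037,0,-0.032],"spin":0,"fingers":1},{"offset":[-0.037,0,-0.032],"spin":0,"fingers":1},{"offset":[-0.037,0,-0.032],"spin":0,"fingers":1},{"offset":[-0.037,0,-0.032],"spin":0,"fingers":1},{"offset":[-0.037,0,-0.032],"spin":0,"fingers":1},{"offset":[-0.037,0,-0.032],"spin":0,"fingers":1},{"offset":[-0.037,0,-0.032],"spin":0,"fingers":1},{"offset":[-0.037,0,-0.032],"spin":0,"fingers":1},{"offset":[-0.037,0,-0.032],"spin":0,"fingers":1},{"offset":[-0.037,0,-0.032],"spin":0,"fingers":1},{"offset":[-0.037,0,-0.032],"spin":0,"fingers":1}]}}

```text
time_s: 2.3
ee_pos: [0.3899, -0.0188, 0.1999]
tcp_rot: [-90.1, -0.0, 69.1]
force: [1.4, -0.1, -0.3]
grip_width: 1.002
```

Emit:
{"fn": "send_rows", "kwargs": {"rows": [{"offset":[-0.037,0,-0.032],"spin":0,"fingers":1},{"offset":[-0.037,0,-0.032],"spin":0,"fingers":1},{"offset":[-0.037,0,-0.032],"spin":0,"fingers":1},{"offset":[-0.036,0,-0.033],"spin":0,"fingers":1},{"offset":[0,0,0],"spin":-0.097,"fingers":1},{"offset":[0,0,0],"spin":-0.097,"fingers":1},{"offset":[0,0,0],"spin":0,"fingers":1}]}}

```text
time_s: 3.18
ee_pos: [0.4575, -0.2006, 0.1995]
tcp_rot: [-90.0, -0.0, 80.1]
force: [-0.6, 0.1, 0.1]
grip_width: 0.997
```

```bash
cat >> h.py <<'E'
def wrist(name):
    from rig import arm,vision
    o=arm.get_obs(); p=vision.camera("wrist"); cv2.imwrite(f"pics/{name}.png",p["image"][:,:,::-1])
    pickle.dump((p,o),open(f"pics/{name}.pkl","wb")); print(o["time_s"],o["ee_pos"],o["tcp_rot"]); return p,o,cloud(p,o)
E
python3 - <<'E'
from h import *
p,o,W=wrist("w1"); im=p["image"]; xy=(.458,-.203)
print("white",comps(white(im),W,.015,.045,xy,.09,50),"ridge",comps(blue(im),W,.04,.07,xy,.09,50))
E
```

```text
3.175 [ 0.45752572 -0.20059355  0.19948659] [-8.99915532e+01 -4.91210845e-03  8.01434021e+01]
white [(array([ 0.4599, -0.2031]), array([109.1,  59. ]), -9.7, 4462, np.float64(0.0302))] ridge [(array([ 0.4592, -0.2033]), array([41.8, 18.4]), -9.5, 940, np.float64(0.0562))]
```

View pics/w1.png

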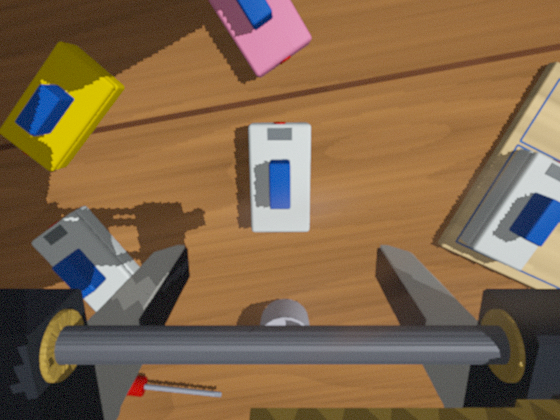

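Emit:
{"fn": "send_rows", "kwargs": {"rows": [{"offset":[-0.002,0.03,-0.001],"spin":0,"fingers":1},{"offset":[0,0.04,0],"spin":0,"fingers":0.8},{"offset":[0,0.036,0],"spin":0,"fingers":0.6},{"offset":[0,0.025,0],"spin":0,"fingers":0.6},{"offset":[0,0.013,0],"spin":0,"fingers":0.6},{"offset":[0,0.007,0],"spin":0,"fingers":0.6},{"offset":[0,0,0],"spin":0,"fingers":0.6},{"offset":[0,0,0],"spin":0,"fingers":0.4},{"offset":[0,0,0],"spin":0,"fingers":0},{"offset":[0,0,0],"spin":0,"fingers":0},{"offset":[0,0,0],"spin":0,"fingers":0},{"offset":[0,0,0],"spin":0,"fingers":0}]}}

```text
time_s: 4.72
ee_pos: [0.4583, -0.2026, 0.0486]
tcp_rot: [-90.0, 0.0, 80.2]
force: [-1.0, -0.6, -0.0]
grip_width: 0.113
```

Emit:
{"fn": "send_rows", "kwargs": {"rows": [{"offset":[0,0,0],"spin":0,"fingers":0},{"offset":[0,0,0],"spin":0,"fingers":0}]}}

```text
time_s: 4.97
ee_pos: [0.4582, -0.2026, 0.0485]
tcp_rot: [-90.0, -0.0, 80.2]
force: [-0.3, 0.0, 0.1]
grip_width: 0.008
```

```bash
python3 - <<'E'
from h import *
p,o,W=wrist("w2"); print(o["grip_width"],o["force"])
E
```

```text
4.975 [ 0.45822006 -0.20257701  0.04853425] [-8.99975117e+01 -4.62451147e-04  8.02141550e+01]
0.007605740642799233 [-0.34559552  0.02346394  0.10475384]
```

View pics/w2.png

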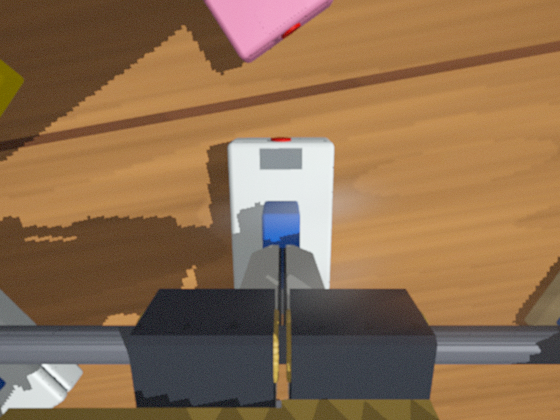

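```bash
python3 - <<'E'
from h import *
p,o=pickle.load(open("pics/w2.pkl","rb")); W=cloud(p,o)
T=p["T_tool_cam"]; print(np.round(T,3), p["fx"],p["cx"],p["cy"])
for uv in [(275,205),(281,215),(275,240),(270,252),(300,252),(280,262),(265,285),(250,280),(310,280),(300,265),(240,200)]:
    w=W[uv[1],uv[0]]; print(uv,np.round(w,4))
Ti=np.linalg.inv(T)
for pt in [(0,0,0),(0,.014,0),(0,-.005,0),(0,.014,.0075),(0,.014,-.0075)]:
    c=Ti@np.array([*pt,1]); print(pt,p["fx"]*c[0]/c[2]+p["cx"],p["fy"]*c[1]/c[2]+p["cy"],c[2])
im=p["image"]
print(comps(white(im),W,.015,.045,(.458,-.203),.12,50),comps(blue(im),W,.04,.08,(.458,-.203),.09,50))
p,o=pickle.load(open("pics/w1.pkl","rb")); W=cloud(p,o)
for uv in [(175,255),(188,252),(385,255)]:print(uv,np.round(W[uv[1],uv[0]],4), p["depth"][uv[1],uv[0]])
E
```

```text
[[ 1.     0.    -0.     0.   ]
 [ 0.    -0.284  0.959 -0.185]
 [ 0.    -0.959 -0.284  0.078]
 [ 0.     0.     0.     1.   ]] 365.5208554654092 281.969909163071 204.05064903633846
(275, 205) [ 0.4383 -0.2028  0.0402]
(281, 215) [ 0.4395 -0.1996  0.0558]
(275, 240) [ 0.4529 -0.2051  0.0549]
(270, 252) [ 0.4499 -0.2065  0.0765]
(300, 252) [ 0.4526 -0.1927  0.0758]
(280, 262) [ 0.4526 -0.2022  0.0832]
(265, 285) [ 0.4497 -0.2075  0.1075]
(250, 280) [ 0.4482 -0.2133  0.1045]
(310, 280) [ 0.4537 -0.1901  0.1018]
(300, 265) [ 0.452  -0.1933  0.0906]
(240, 200) [ 0.4351 -0.2231  0.0289]
(0, 0, 0) 281.4330819802065 243.76121104774577 0.19972188936993981
(0, 0.014, 0) 281.46848417101194 234.44088321782317 0.21314524809394375
(0, -0.005, 0) 281.4192567010938 247.40098956820117 0.19492783268279554
(0, 0.014, 0.0075) 281.4647633890722 222.29126661000657 0.21101492041616976
(0, 0.014, -0.0075) 281.47213131259826 246.35003906327796 0.21527557577171774
[(array([ 0.4511, -0.2016]), array([91.7, 59.4]), -9.6, 9180, np.float64(0.0302))] [(array([ 0.4492, -0.2014]), array([20.3, 18.5]), -10.6, 1025, np.float64(0.0563))]
(175, 255) [ 0.4417 -0.2472  0.231 ] 0.16731489
(188, 252) [ 0.5311 -0.3218  0.0006] 0.41686448
(385, 255) [ 0.459  -0.1521  0.2292] 0.16924328
```

```bash
python3 - <<'E'
from h import *
from rig import vision
im=cv2.imread("pics/w2.png")[190:300,220:350]; cv2.imwrite("pics/w2z.png",cv2.resize(im,None,fx=5,fy=5,interpolation=cv2.INTER_NEAREST))
p=vision.camera("scene"); pickle.dump(p,open("pics/s2.pkl","wb"))
c=p["image"][150:270,130:270]; cv2.imwrite("pics/s2z.png",cv2.resize(c,None,fx=5,fy=5,interpolation=cv2.INTER_NEAREST)[:,:,::-1])
E
```

```text
(no output)
```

View pics/w2z.png

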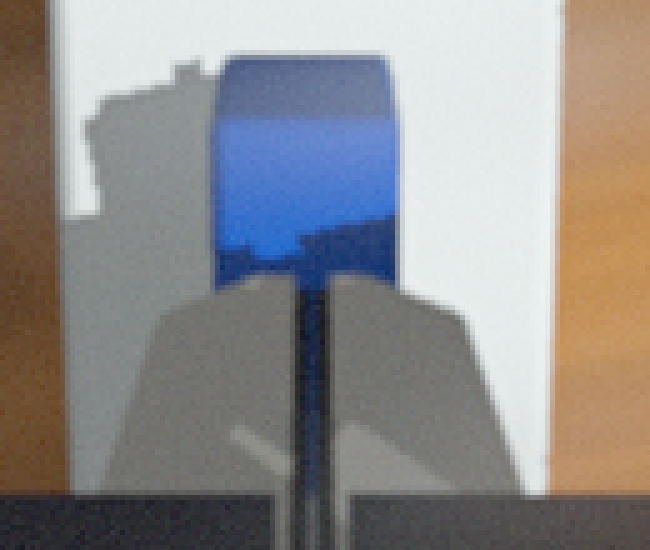

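View pics/s2z.png

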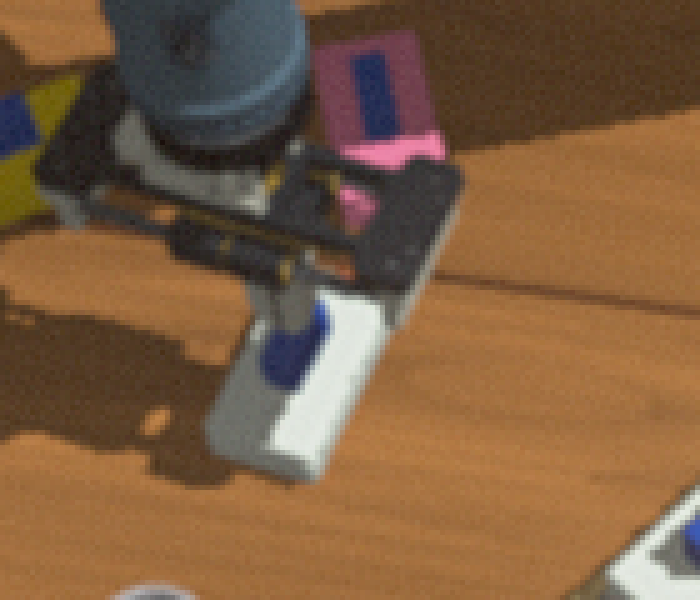

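```bash
python3 - <<'E'
from h import *
p,o=pickle.load(open("pics/w2.pkl","rb")); W=cloud(p,o); d=p["depth"]
R=Ro.from_euler("xyz",o["tcp_rot"],degrees=True).as_matrix()
t=(W-o["ee_pos"])@R
for c in [256,264,270,274,279,284,290,296,306]:
    print(c,[(r,)+tuple(np.round(t[r,c]*1000).astype(int)) for r in range(242,264,2)])
s=pickle.load(open("pics/s2.pkl","rb")); Ws=cloud(s)
for r in range(195,225,2): print(r,[tuple(np.round(Ws[r,c]*1000).astype(int)) for c in (184,188,192)])
E
```

```text
256 [(242, np.int64(-15), np.int64(19), np.int64(-7)), (244, np.int64(-15), np.int64(18), np.int64(-8)), (246, np.int64(-15), np.int64(18), np.int64(-9)), (248, np.int64(-9223372036854775808), np.int64(-9223372036854775808), np.int64(-9223372036854775808)), (250, np.int64(-15), np.int64(18), np.int64(-11)), (252, np.int64(-12), np.int64(-26), np.int64(7)), (254, np.int64(-12), np.int64(-30), np.int64(8)), (256, np.int64(-12), np.int64(-31), np.int64(7)), (258, np.int64(-11), np.int64(-35), np.int64(8)), (260, np.int64(-11), np.int64(-37), np.int64(8)), (262, np.int64(-11), np.int64(-38), np.int64(7))]
264 [(242, np.int64(-9), np.int64(-7), np.int64(4)), (244, np.int64(-9), np.int64(-8), np.int64(3)), (246, np.int64(-9), np.int64(-8), np.int64(2)), (248, np.int64(-8), np.int64(-23), np.int64(8)), (250, np.int64(-8), np.int64(-26), np.int64(8)), (252, np.int64(-8), np.int64(-28), np.int64(7)), (254, np.int64(-8), np.int64(-30), np.int64(8)), (256, np.int64(-8), np.int64(-33), np.int64(8)), (258, np.int64(-8), np.int64(-34), np.int64(7)), (260, np.int64(-8), np.int64(-36), np.int64(7)),
[... 5438 characters left out ...]
t64(75)), (np.int64(457), np.int64(-191), np.int64(58))]
217 [(np.int64(464), np.int64(-211), np.int64(54)), (np.int64(464), np.int64(-200), np.int64(57)), (np.int64(460), np.int64(-191), np.int64(54))]
219 [(np.int64(470), np.int64(-209), np.int64(55)), (np.int64(468), np.int64(-199), np.int64(54)), (np.int64(461), np.int64(-192), np.int64(45))]
221 [(np.int64(477), np.int64(-207), np.int64(57)), (np.int64(475), np.int64(-197), np.int64(57)), (np.int64(465), np.int64(-192), np.int64(41))]
223 [(np.int64(480), np.int64(-207), np.int64(52)), (np.int64(479), np.int64(-196), np.int64(54)), (np.int64(466), np.int64(-193), np.int64(33))]<stdin>:6: RuntimeWarning: invalid value encountered in cast
```

Emit:
{"fn": "send_rows", "kwargs": {"rows": [{"offset":[0,0,0],"spin":0,"fingers":0.6},{"offset":[0,0,0],"spin":0,"fingers":0.6},{"offset":[0,0,0],"spin":0,"fingers":0.6},{"offset":[0,0,0],"spin":0,"fingers":0.6},{"offset":[0,0.006,0],"spin":0,"fingers":0.6},{"offset":[0,0.008,0],"spin":0,"fingers":0.6},{"offset":[0,0.008,0],"spin":0,"fingers":0.6},{"offset":[0,0.005,0],"spin":0,"fingers":0.6},{"offset":[0,0,0],"spin":0,"fingers":0.6}]}}

```text
time_s: 6.2
ee_pos: [0.4578, -0.2023, 0.0209]
tcp_rot: [-89.9, -0.0, 80.2]
force: [-0.8, -0.2, -0.5]
grip_width: 0.605
```

```bash
python3 - <<'E'
from h import *
p,o,W=wrist("w3"); print(o["grip_width"],o["force"])
R=Ro.from_euler("xyz",o["tcp_rot"],degrees=True).as_matrix()
t=(W-o["ee_pos"])@R
m=(abs(t[...,2])<.012)&(t[...,1]<.004)&(abs(t[...,0])<.07)&(abs(t[...,0])>.02)
print(np.sort(t[m][:,1])[-20:], o["ee_pos"][2])
print(comps(blue(p["image"]),W,.04,.08,(.458,-.203),.09,50))
E
```

```text
6.2 [ 0.45784392 -0.20230103  0.0209429 ] [-8.99345403e+01 -3.20769326e-02  8.02142114e+01]
0.6053219282876748 [-0.78174102 -0.17880779 -0.50438659]
[-0.00695385 -0.00695183 -0.0069293  -0.0069039  -0.00677376 -0.00652608
 -0.00642786 -0.00642402 -0.00640536 -0.00628592 -0.00628422 -0.00625086
 -0.00622149 -0.00610892 -0.00603766 -0.00595996 -0.0057366  -0.00573596
 -0.00554396 -0.00528145] 0.020942902148987773
[(array([ 0.4594, -0.2031]), array([43. , 19.1]), -9.1, 3280, np.float64(0.0561))]
```

View pics/w3.png

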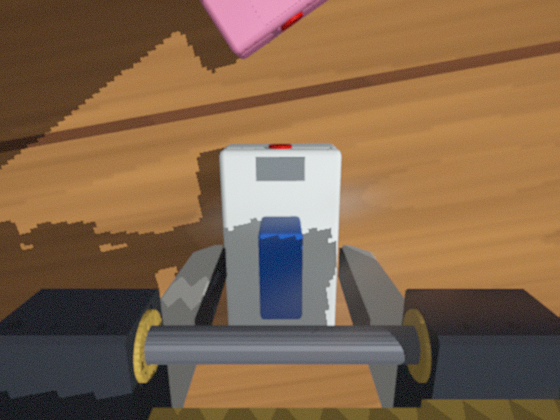

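Emit:
{"fn": "send_rows", "kwargs": {"rows": [{"offset":[0,0.004,-0.001],"spin":0,"fingers":0.5},{"offset":[0,0.001,0],"spin":0,"fingers":0.3},{"offset":[0,0,0],"spin":0,"fingers":0},{"offset":[0,0,0],"spin":0,"fingers":0},{"offset":[0,0,0],"spin":0,"fingers":0},{"offset":[0,0,0],"spin":0,"fingers":0},{"offset":[0,0,0],"spin":0,"fingers":0}]}}

```text
time_s: 7.12
ee_pos: [0.4593, -0.2028, 0.0166]
tcp_rot: [-90.0, 0.0, 80.2]
force: [-0.6, -0.3, 1.3]
grip_width: 0.215
```

Emit:
{"fn": "send_rows", "kwargs": {"rows": [{"offset":[0,-0.01,0],"spin":0,"fingers":0},{"offset":[0,-0.03,0],"spin":0,"fingers":0},{"offset":[0,-0.045,0],"spin":0,"fingers":0},{"offset":[0,-0.045,0],"spin":0,"fingers":0},{"offset":[0,-0.03,0],"spin":0,"fingers":0},{"offset":[0,-0.02,0],"spin":0.1,"fingers":0},{"offset":[0,0,0],"spin":0.173,"fingers":0},{"offset":[0,0,0],"spin":0.173,"fingers":0},{"offset":[0,0,0],"spin":0.173,"fingers":0},{"offset":[0,0,0],"spin":0.173,"fingers":0},{"offset":[0,0,0],"spin":0.173,"fingers":0},{"offset":[0,0,0],"spin":0.173,"fingers":0}]}}

```text
time_s: 8.62
ee_pos: [0.459, -0.2025, 0.197]
tcp_rot: [-90.0, -0.0, 14.7]
force: [-0.4, -0.2, -0.3]
grip_width: 0.212
```

Emit:
{"fn": "send_rows", "kwargs": {"rows": [{"offset":[0,0,0],"spin":0.173,"fingers":0},{"offset":[0,0,0],"spin":0.173,"fingers":0},{"offset":[0,0,0],"spin":0.173,"fingers":0},{"offset":[0,0,0],"spin":0.173,"fingers":0},{"offset":[0,0,0],"spin":0.173,"fingers":0},{"offset":[0,0,0],"spin":0.173,"fingers":0},{"offset":[-0.02,0,0.017],"spin":0,"fingers":0},{"offset":[-0.035,0,0.03],"spin":0,"fingers":0},{"offset":[-0.035,0,0.03],"spin":0,"fingers":0},{"offset":[-0.02,0,0.017],"spin":0,"fingers":0},{"offset":[0,0,0],"spin":0,"fingers":0},{"offset":[0,0,0],"spin":0,"fingers":0}]}}

```text
time_s: 10.12
ee_pos: [0.4468, -0.0592, 0.197]
tcp_rot: [-90.0, -0.1, -44.4]
force: [-0.2, -0.1, -2.4]
grip_width: 0.213
```

```bash
python3 - <<'E'
from h import *
p,o,W=wrist("w4"); print(o["grip_width"],o["force"])
E
```

```text
10.125 [ 0.44677294 -0.05922527  0.19695707] [-9.00087058e+01 -5.82122574e-02 -4.44427282e+01]
0.21269995436282488 [-0.20467039 -0.09360609 -2.36062289]
```

View pics/w4.png

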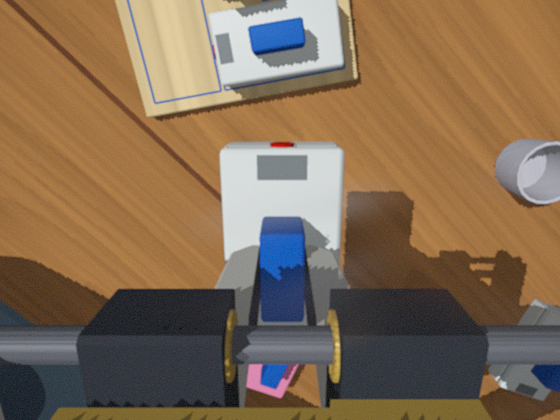

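Emit:
{"fn": "send_rows", "kwargs": {"rows": [{"offset":[0,-0.03,0],"spin":-0.086,"fingers":0},{"offset":[0,-0.03,0],"spin":-0.086,"fingers":0},{"offset":[-0.006,-0.04,0.027],"spin":0,"fingers":0},{"offset":[-0.006,-0.033,0.027],"spin":0,"fingers":0},{"offset":[-0.006,-0.02,0.027],"spin":0,"fingers":0},{"offset":[0,0,0],"spin":0,"fingers":0},{"offset":[0,0,0],"spin":0,"fingers":0}]}}

```text
time_s: 11.05
ee_pos: [0.4774, 0.0172, 0.3486]
tcp_rot: [-90.1, 0.1, -34.7]
force: [-0.3, 0.6, -1.1]
grip_width: 0.215
```

```bash
python3 - <<'E'
from h import *
p,o,W=wrist("w5"); print(o["grip_width"],o["force"])
E
```

```text
11.05 [0.47742706 0.0172184  0.34857174] [-9.00731192e+01  7.27591896e-02 -3.46576598e+01]
0.21521641284062143 [-0.32482194  0.63907497 -1.05311279]
```

View pics/w5.png

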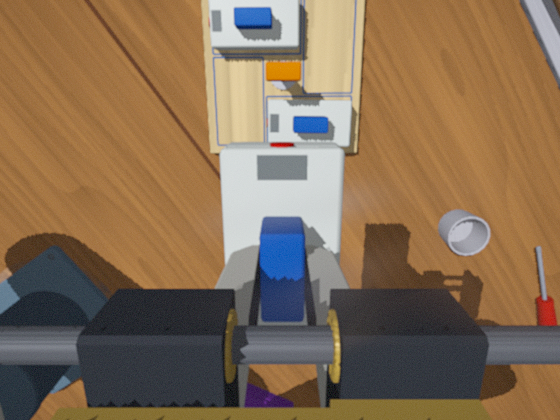

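```bash
cat >> h.py <<'E'
from scipy.optimize import least_squares
def rays(p,o,uv,z):
    "pixels -> world on plane z (wrist)"
    T=p["T_tool_cam"]; R=Ro.from_euler("xyz",o["tcp_rot"],degrees=True).as_matrix()
    c=np.c_[(uv[:,0]-p["cx"])/p["fx"],(uv[:,1]-p["cy"])/p["fy"],np.ones(len(uv))]
    d=c@T[:3,:3].T@R.T; C=R@T[:3,3]+o["ee_pos"]
    return C+d*((z-C[2])/d[:,2])[:,None]
def segs(places,e=1.0):
    S=[]
    for (cx,cy) in places:
        hx,hy=32+e,57+e
        P=[(cx-hx,cy-hy),(cx+hx,cy-hy),(cx+hx,cy+hy),(cx-hx,cy+hy)]
        S+=[(P[i],P[(i+1)%4]) for i in range(4)]
    return np.array(S,float)
def pd(Q,S):
    a=S[:,0][None];b=S[:,1][None]-a;q=Q[:,None]-a
    t=np.clip((q*b).sum(-1)/(b*b).sum(-1),0,1)
    return np.linalg.norm(q-t[...,None]*b,axis=-1).min(1)
def fitboard(p,o,x0=(.5385,.1055,-34.6),places=((60,35),(-60,-35)),rowmax=140,zb=.012,umask=None):
    im=p["image"]; h=cv2.cvtColor(im,cv2.COLOR_RGB2HSV)
    m=(h[...,0]>95)&(h[...,0]<150)&(h[...,1]>30)
    m[rowmax:]=0
    if umask is not None: m&=umask
    v,u=np.nonzero(m); X=rays(p,o,np.c_[u,v].astype(float),zb)[:,:2]*1000
    S=segs(places)
    def body(x): 
        a=np.radians(x[2]); R=np.array([[np.cos(a),-np.sin(a)],[np.sin(a),np.cos(a)]]); return (X-x[:2])@R
    x=np.array([x0[0]*1000,x0[1]*1000,x0[2]])
    for thr in (10,6,4,3):
        k=pd(body(x),S)<thr
        r=least_squares(lambda y:pd(body(y)[k],S),x,loss="soft_l1",f_scale=.7); x=r.x
    return x,k.sum(),np.sqrt(np.mean(pd(body(x)[k],S)**2)),(u[k],v[k])
E
python3 - <<'E'
from h import *
p,o=pickle.load(open("pics/w5.pkl","rb"))
x,n,r,(u,v)=fitboard(p,o); print(x,n,r)
im=p["image"].copy(); im[v,u]=(255,0,0); cv2.imwrite("pics/w5f.png",cv2.resize(im[:150,190:380,::-1],None,fx=4,fy=4,interpolation=0))
W=cloud(p,o)
print("white",comps(white(p["image"]),W,.03,.055,(.538,.105),.12,50))
h=cv2.cvtColor(p["image"],cv2.COLOR_RGB2HSV); print("handle",comps((h[...,0]<15)&(h[...,1]>200),W,.07,.12,(.538,.105),.05))
# box in hand tool frame
R=Ro.from_euler("xyz",o["tcp_rot"],degrees=True).as_matrix(); t=(W-o["ee_pos"])@R
w=white(p["image"]); k=w&(abs(t[...,0])<.04)&(abs(t[...,1])<.04)&(abs(t[...,2])<.08)
print(np.nanpercentile(t[k],[1,50,99],axis=0))
E
```

```text
[539.98918356 103.83755052 -34.43614753] 395 1.0173312574162008
white [(array([0.5431, 0.1721]), array([109.8,  52.9]), -33.9, 2878, np.float64(0.0423)), (array([0.5328, 0.0348]), array([111.2,  58.2]), -36.6, 2362, np.float64(0.0423))]
handle []
[[-0.02809606 -0.03824574  0.00487883]
 [-0.0015546  -0.01353025  0.03331402]
 [ 0.03013496  0.00842698  0.05634576]]
```

View pics/w5f.png

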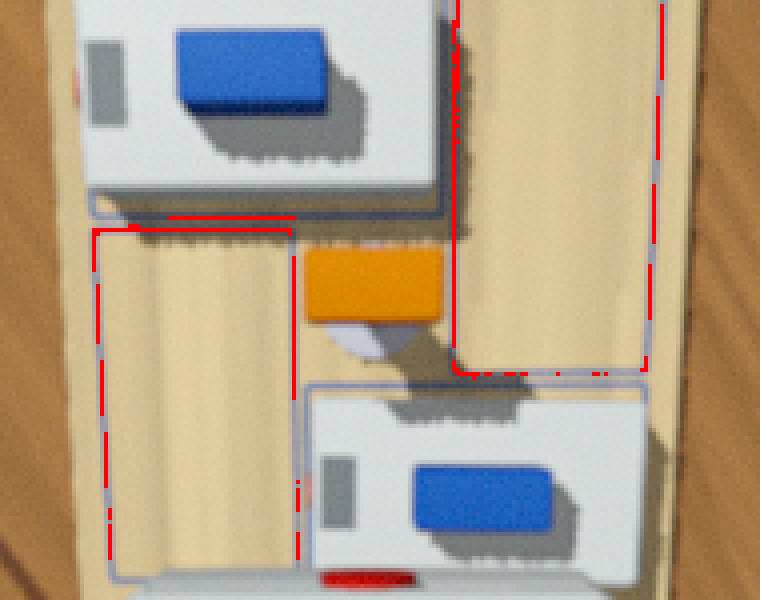

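```bash
cat >> h.py <<'E'
def segs4(e=1.0):
    S=list(segs(((60,35),(-60,-35)),e))
    for s in segs(((60,35),(-60,-35)),e): S.append(s@np.array([[0,1],[-1,0]]))
    return np.array(S)
def fit4(p,o,x0=(.5385,.1055,-34.6),rowmax=140,zb=.012,e=1.0):
    global segs
    s0=segs; segs=lambda pl:segs4.__wrapped__(e) if hasattr(segs4,'__wrapped__') else S4
    S4=None
    segs=s0; S4=segs4(e); segs=lambda pl:S4
    try: return fitboard(p,o,x0,rowmax=rowmax,zb=zb)
    finally: segs=s0
E
python3 - <<'E'
from h import *
p,o=pickle.load(open("pics/w5.pkl","rb"))
for e in (0,.5,1,1.5):
    x,n,r,(u,v)=fit4(p,o,e=e); print(e,x,n,r)
x,n,r,(u,v)=fitboard(p,o);C=x[:2]/1000;a=np.radians(x[2]);E=np.array([[np.cos(a),-np.sin(a)],[np.sin(a),np.cos(a)]])
print("A",C+E@[.06,.035],"C",C+E@[-.06,-.035], "tool delta to A", )
R=Ro.from_euler("xyz",o["tcp_rot"],degrees=True).as_matrix()
for q in ([.06,.035],[-.06,-.035]): print(R.T@np.r_[C+E@q-o["ee_pos"][:2],0])
E
```

```text
0 [539.62839305 103.56193387 -34.6824064 ] 655 1.0848130417352095
0.5 [539.78047031 103.59875838 -34.47021313] 655 0.6590299686453568
1 [539.774088   103.52564456 -34.37214774] 655 0.43306322146035736
1.5 [539.83155651 103.52623863 -34.28155631] 655 0.6573406941215563
A [0.60926666 0.0987748 ] C [0.47071171 0.10890031] tool delta to A
[ 0.06206769 -0.00026011  0.14205865]
[-5.76606849e-02 -1.81453891e-05  7.15954874e-02]
```

Emit:
{"fn": "send_rows", "kwargs": {"rows": [{"offset":[0.012,0.02,0.03],"spin":-0.005,"fingers":0},{"offset":[0.02,0.03,0.04],"spin":0,"fingers":0},{"offset":[0.02,0.03,0.04],"spin":0,"fingers":0},{"offset":[0.01,0.04,0.0315],"spin":0,"fingers":0},{"offset":[0,0.045,0],"spin":0,"fingers":0},{"offset":[0,0.045,0],"spin":0,"fingers":0},{"offset":[0,0.035,0],"spin":0,"fingers":0},{"offset":[0,0.025,0],"spin":0,"fingers":0},{"offset":[0,0.015,0],"spin":0,"fingers":0},{"offset":[0,0.005,0],"spin":0,"fingers":0},{"offset":[0,0,0],"spin":0,"fingers":0},{"offset":[0,0,0],"spin":0,"fingers":0}]}}

```text
time_s: 12.6
ee_pos: [0.6096, 0.1, 0.0607]
tcp_rot: [-89.9, -0.1, -34.3]
force: [-0.4, -1.1, -1.6]
grip_width: 0.217
```

```bash
python3 - <<'E'
from h import *
p,o,W=wrist("w6"); print(o["grip_width"],o["force"])
E
```

```text
12.6 [0.60963358 0.10000268 0.06072573] [-89.93613907  -0.10051917 -34.3199968 ]
0.2167182641273076 [-0.40186879 -1.08330036 -1.63419217]
```

View pics/w6.png

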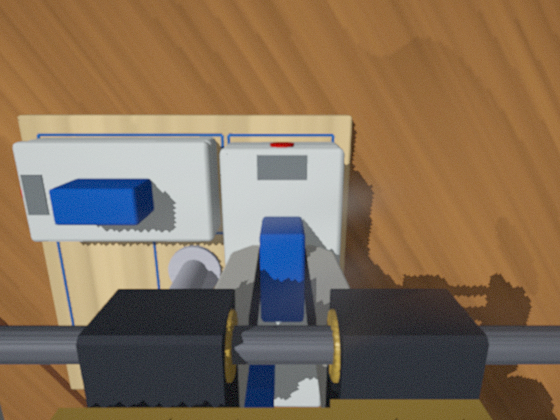

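```bash
python3 - <<'E'
from h import *
p,o=pickle.load(open("pics/w6.pkl","rb"))
x,n,r,(u,v)=fit4(p,o,x0=(.5398,.1035,-34.4),rowmax=300); print(x,n,r)
im=p["image"].copy(); im[v,u]=(255,0,0); cv2.imwrite("pics/w6f.png",cv2.resize(im[100:400,0:400,::-1],None,fx=2,fy=2,interpolation=0))
C=x[:2]/1000;a=np.radians(x[2]);E=np.array([[np.cos(a),-np.sin(a)],[np.sin(a),np.cos(a)]])
R=Ro.from_euler("xyz",o["tcp_rot"],degrees=True).as_matrix()
print(C+E@[.06,.035],R.T@np.r_[C+E@[.06,.035]-o["ee_pos"][:2],0])
# lid of held box at known height: bottom=tcp-.0166, lid +.030 ; white px
z=o["ee_pos"][2]-.0166+.030
w=white(p["image"]); v,u=np.nonzero(w); k=(v<250)&(u>215)&(u<350)
X=rays(p,o,np.c_[u,v][k].astype(float),z); t=(X-o["ee_pos"])@R
print(np.percentile(t,[.5,5,50,95,99.5],axis=0))
for rows in (200,180,160):
    kk=v[k]==rows; print(rows,t[kk][:,0].min(),t[kk][:,0].max(),u[k][kk].min(),u[k][kk].max())
E
```

```text
[544.82559845 110.41015144 -37.73201908] 2803 1.4569495040119476
[0.61369742 0.10137286] [2.58379588e-03 8.34808002e-06 3.42287882e-03]
[[-0.0282423  -0.01343687  0.00529308]
 [-0.02607758 -0.01342119  0.01020359]
 [-0.00109217 -0.01335819  0.03523835]
 [ 0.02796748 -0.01330151  0.05795878]
 [ 0.03019486 -0.01328894  0.06349614]]
200 -0.027972264372691423 0.030220772400737665 222 341
180 -0.02799081460379955 0.030244556980296905 221 342
160 -0.028482244115765266 0.03026760104717856 219 343
```

View pics/w6f.png

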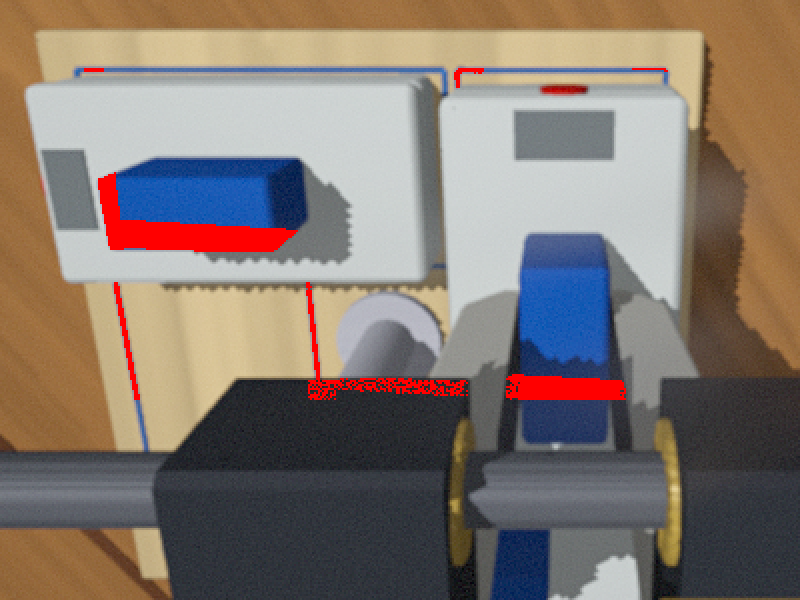

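```bash
sed -i 's/def fit4(p,o,x0=(.5385,.1055,-34.6),rowmax=140,zb=.012,e=1.0):/def fit4(p,o,x0=(.5385,.1055,-34.6),rowmax=140,zb=.012,e=1.0,umask=None):/; s/rowmax=rowmax,zb=zb)$/rowmax=rowmax,zb=zb,umask=umask)/' h.py; python3 - <<'E'
from h import *
p,o=pickle.load(open("pics/w6.pkl","rb")); W=cloud(p,o)
um=(W[...,2]>.004)&(W[...,2]<.02); um[150:,160:]=0
x,n,r,(u,v)=fit4(p,o,x0=(.5398,.1035,-34.4),rowmax=330,umask=um); print(x,n,r)
C=x[:2]/1000;a=np.radians(x[2]);E=np.array([[np.cos(a),-np.sin(a)],[np.sin(a),np.cos(a)]])
R=Ro.from_euler("xyz",o["tcp_rot"],degrees=True).as_matrix()
print(C+E@[.06,.035],R.T@np.r_[C+E@[.06,.035]-o["ee_pos"][:2],0])
# front edge of box lid: columns profile
g=p["image"].astype(int).sum(2)/3
print(g[138:160,300].round(), g[130:160,240].round())
E
```

```text
[539.66070783 103.7372781  -34.37617152] 1016 0.4337388653743705
[0.60894344 0.09874704] [ 1.37960526e-04 -1.34751567e-06 -1.42613991e-03]
[182. 182. 181. 172. 162. 158. 165. 170. 176. 178. 186. 198. 208. 208.
 208. 208. 192. 155. 123. 121. 123. 126.] [174. 174. 173. 162. 125. 115. 150. 169. 175. 171. 173. 169. 160. 159.
 159. 171. 174. 176. 184. 197. 206. 210. 210. 209. 211. 209. 210. 208.
 208. 210.]
```

Emit:
{"fn": "send_rows", "kwargs": {"rows": [{"offset":[0,0.008,-0.0014],"spin":0,"fingers":0},{"offset":[0,0.009,0],"spin":0,"fingers":0},{"offset":[0,0.007,0],"spin":0,"fingers":0},{"offset":[0,0.004,0],"spin":0,"fingers":0},{"offset":[0,0.001,0],"spin":0,"fingers":0},{"offset":[0,0,0],"spin":0,"fingers":0}]}}

```text
time_s: 13.4
ee_pos: [0.6082, 0.0989, 0.0306]
tcp_rot: [-90.0, -0.0, -34.3]
force: [-0.5, -0.6, -0.7]
grip_width: 0.211
```

Emit:
{"fn": "send_rows", "kwargs": {"rows": [{"offset":[0.0007,0.0005,0],"spin":0,"fingers":0},{"offset":[0,0.001,0],"spin":0,"fingers":0},{"offset":[0,0.0005,0],"spin":0,"fingers":0},{"offset":[0,0,0],"spin":0,"fingers":0}]}}

```text
time_s: 13.9
ee_pos: [0.6087, 0.0985, 0.0287]
tcp_rot: [-90.0, -0.0, -34.3]
force: [0.1, 0.3, 0.7]
grip_width: 0.212
```

```bash
python3 - <<'E'
from h import *
p,o,W=wrist("w7"); print(o["grip_width"],o["force"])
E
```

```text
13.9 [0.60866728 0.09850749 0.02870258] [-8.99935600e+01 -1.03129310e-02 -3.43216043e+01]
0.21159290965254213 [0.13064971 0.25388346 0.70137544]
```

View pics/w7.png

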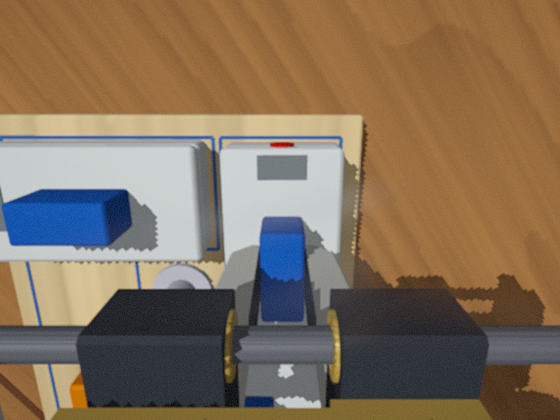

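Emit:
{"fn": "send_rows", "kwargs": {"rows": [{"offset":[0,0.0007,0],"spin":0,"fingers":0},{"offset":[0,0,0],"spin":0,"fingers":0},{"offset":[0,0,0],"spin":0,"fingers":0.25},{"offset":[0,0,0],"spin":0,"fingers":0.35},{"offset":[0,0,0],"spin":0,"fingers":0.5},{"offset":[0,0,0],"spin":0,"fingers":0.5},{"offset":[0,0,0],"spin":0,"fingers":0.5},{"offset":[0,-0.015,0],"spin":0,"fingers":0.5},{"offset":[0,-0.03,0],"spin":0,"fingers":0.5},{"offset":[0,-0.045,0],"spin":0,"fingers":0.5},{"offset":[0,-0.045,0],"spin":0,"fingers":0.6},{"offset":[0,-0.04,0],"spin":0,"fingers":0.6}]}}

```text
time_s: 15.45
ee_pos: [0.6089, 0.0985, 0.2061]
tcp_rot: [-89.9, -0.1, -34.3]
force: [0.6, 0.8, 0.2]
grip_width: 0.597
```

```bash
python3 - <<'E'
from h import *
p,o,W=wrist("w8"); print(o["grip_width"],o["force"])
E
```

```text
15.45 [0.60887626 0.09852671 0.20606809] [-89.92554946  -0.11635546 -34.31784863]
0.5965767166885788 [0.56934197 0.77904051 0.22963639]
```

View pics/w8.png

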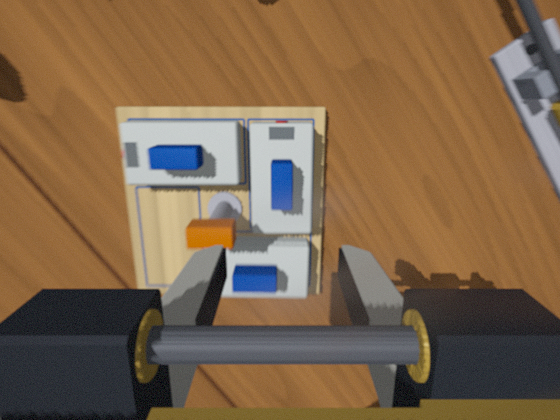

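Emit:
{"fn": "send_rows", "kwargs": {"rows": [{"offset":[0.01,0,-0.022],"spin":0,"fingers":0.6},{"offset":[0.0188,0,-0.0418],"spin":0,"fingers":0.6},{"offset":[0.0188,0,-0.0418],"spin":0,"fingers":0.6},{"offset":[0.0188,0,-0.0418],"spin":0,"fingers":0.6},{"offset":[0.0188,0,-0.0418],"spin":0,"fingers":0.6},{"offset":[0.0188,0,-0.0418],"spin":0,"fingers":0.6},{"offset":[0.0188,0,-0.0418],"spin":0,"fingers":0.6},{"offset":[0.0188,0,-0.0418],"spin":0,"fingers":0.6},{"offset":[0.0188,0,-0.0418],"spin":0,"fingers":0.6},{"offset":[0.0188,0,-0.0418],"spin":0,"fingers":0.6},{"offset":[0.0188,0,-0.0418],"spin":0,"fingers":0.6},{"offset":[0.018,0,-0.04],"spin":0,"fingers":0.6}]}}

```text
time_s: 17.0
ee_pos: [0.516, -0.4213, 0.2039]
tcp_rot: [-90.0, -0.1, -34.3]
force: [-0.2, 0.4, -0.8]
grip_width: 0.602
```

Emit:
{"fn": "send_rows", "kwargs": {"rows": [{"offset":[0,0,0],"spin":0.134,"fingers":0.6},{"offset":[0,0,0],"spin":0.134,"fingers":0.6},{"offset":[0,0,0],"spin":0.134,"fingers":0.6},{"offset":[0,0,0],"spin":0.134,"fingers":0.6},{"offset":[0,0,0],"spin":0,"fingers":0.6},{"offset":[0,0,0],"spin":0,"fingers":0.6}]}}

```text
time_s: 17.75
ee_pos: [0.5164, -0.4197, 0.2034]
tcp_rot: [-90.0, -0.0, -64.9]
force: [0.5, 1.4, 0.1]
grip_width: 0.601
```

```bash
python3 - <<'E'
from h import *
p,o,W=wrist("w9"); im=p["image"]; xy=(.516,-.42)
print("white",comps(white(im),W,.015,.045,xy,.09,50),"ridge",comps(blue(im),W,.04,.07,xy,.09,50))
E
```

```text
17.75 [ 0.51637925 -0.41969927  0.2033522 ] [-8.99913949e+01 -2.80376696e-02 -6.48823723e+01]
white [(array([ 0.5185, -0.4225]), array([109.3,  60. ]), 24.7, 4932, np.float64(0.0302))] ridge [(array([ 0.5197, -0.4227]), array([41.5, 17.8]), 24.9, 882, np.float64(0.0562))]
```

View pics/w9.png

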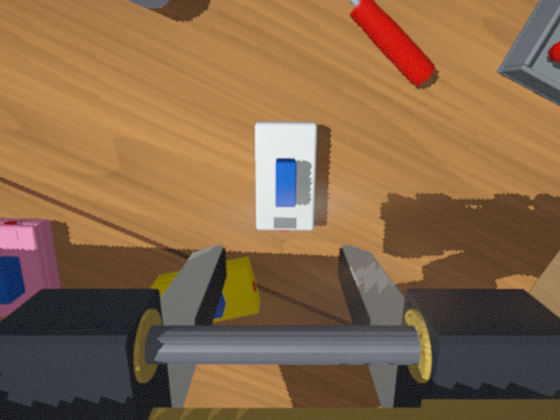

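Emit:
{"fn": "send_rows", "kwargs": {"rows": [{"offset":[0.0035,0.03,0.001],"spin":0.004,"fingers":0.6},{"offset":[0,0.045,0],"spin":0,"fingers":0.6},{"offset":[0,0.045,0],"spin":0,"fingers":0.6},{"offset":[0,0.03,0],"spin":0,"fingers":0.6},{"offset":[0,0.015,0],"spin":0,"fingers":0.6},{"offset":[0,0.01,0],"spin":0,"fingers":0.6},{"offset":[0,0.004,0],"spin":0,"fingers":0.6},{"offset":[0,0,0],"spin":0,"fingers":0.6}]}}

```text
time_s: 18.8
ee_pos: [0.5191, -0.4229, 0.0247]
tcp_rot: [-90.0, -0.1, -65.2]
force: [1.3, -0.7, 0.4]
grip_width: 0.602
```

```bash
python3 - <<'E'
from h import *
p,o,W=wrist("w10"); im=p["image"]; xy=(.516,-.42)
R=Ro.from_euler("xyz",o["tcp_rot"],degrees=True).as_matrix()
r=comps(blue(im),W,.04,.07,xy,.09,50); print(r, [(R.T@(np.r_[a[0],o["ee_pos"][2]]-o["ee_pos"])).round(4) for a in r])
E
```

```text
18.8 [ 0.5191451  -0.42288005  0.02466674] [-8.99791280e+01 -7.31995908e-02 -6.52469067e+01]
[(array([ 0.5192, -0.4228]), array([43.2, 19.3]), 25.1, 3006, np.float64(0.0562))] [array([-0.    , -0.    ,  0.0001])]
```

View pics/w10.png

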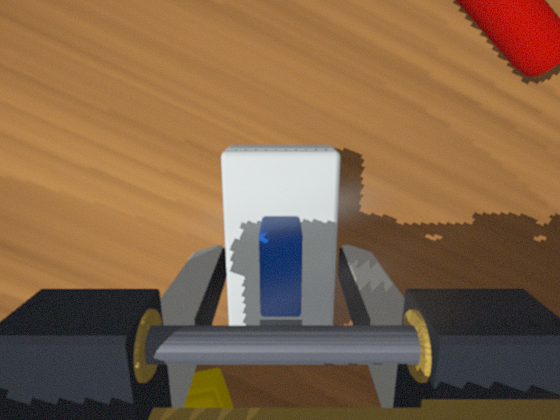

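Perfectly centred. Lower 8 mm and grip.

Emit:
{"fn": "send_rows", "kwargs": {"rows": [{"offset":[0,0.005,0],"spin":0,"fingers":0.5},{"offset":[0,0.003,0],"spin":0,"fingers":0.4},{"offset":[0,0,0],"spin":0,"fingers":0.3},{"offset":[0,0,0],"spin":0,"fingers":0},{"offset":[0,0,0],"spin":0,"fingers":0},{"offset":[0,0,0],"spin":0,"fingers":0},{"offset":[0,0,0],"spin":0,"fingers":0}]}}

```text
time_s: 19.73
ee_pos: [0.5188, -0.4225, 0.0159]
tcp_rot: [-90.0, -0.0, -65.3]
force: [0.0, -0.1, -0.5]
grip_width: 0.214
```

Emit:
{"fn": "send_rows", "kwargs": {"rows": [{"offset":[0,-0.02,0],"spin":0,"fingers":0},{"offset":[0,-0.035,0],"spin":0,"fingers":0},{"offset":[0,-0.04,0],"spin":0,"fingers":0},{"offset":[0,-0.04,0],"spin":-0.135,"fingers":0},{"offset":[0,-0.035,0],"spin":-0.135,"fingers":0},{"offset":[0,-0.02,0],"spin":-0.135,"fingers":0},{"offset":[0,0,0],"spin":-0.134,"fingers":0},{"offset":[-0.014,0,0.016],"spin":0,"fingers":0},{"offset":[-0.027,0,0.0325],"spin":0,"fingers":0},{"offset":[-0.027,0,0.0325],"spin":0,"fingers":0},{"offset":[-0.027,0,0.0325],"spin":0,"fingers":0},{"offset":[-0.027,0,0.0325],"spin":0,"fingers":0}]}}

```text
time_s: 21.22
ee_pos: [0.5001, -0.2316, 0.2058]
tcp_rot: [-90.0, 0.0, -34.4]
force: [0.3, 0.0, -1.4]
grip_width: 0.212
```

Emit:
{"fn": "send_rows", "kwargs": {"rows": [{"offset":[-0.027,0,0.0325],"spin":0,"fingers":0},{"offset":[-0.027,0,0.0325],"spin":0,"fingers":0},{"offset":[-0.027,0,0.0325],"spin":0,"fingers":0},{"offset":[-0.027,0,0.0325],"spin":0,"fingers":0},{"offset":[-0.027,0,0.0325],"spin":0,"fingers":0},{"offset":[-0.026,0,0.031],"spin":0,"fingers":0},{"offset":[0,0,0],"spin":0,"fingers":0},{"offset":[0,0,0],"spin":0,"fingers":0}]}}

```text
time_s: 22.22
ee_pos: [0.477, 0.0172, 0.206]
tcp_rot: [-90.0, -0.0, -34.3]
force: [-0.5, -0.2, -1.2]
grip_width: 0.215
```

```bash
python3 - <<'E'
from h import *
p,o,W=wrist("w11"); print(o["grip_width"],o["force"])
um=((W[...,2]>.003)&(W[...,2]<.022))|np.isnan(W[...,2])
x,n,r,(u,v)=fit4(p,o,x0=(.5398,.1036,-34.4),rowmax=142,umask=um); print(x,n,r)
C=x[:2]/1000;a=np.radians(x[2]);E=np.array([[np.cos(a),-np.sin(a)],[np.sin(a),np.cos(a)]])
R=Ro.from_euler("xyz",o["tcp_rot"],degrees=True).as_matrix()
q=[-.06,-.035]; print(C+E@q,R.T@np.r_[C+E@q-o["ee_pos"][:2],0])
E
```

```text
22.225 [0.47696759 0.01715988 0.2059504 ] [-9.00212345e+01 -3.78734826e-02 -3.43376589e+01]
0.21458010067332767 [-0.54007959 -0.23602967 -1.1515119 ]
[540.02013144 103.57807242 -34.45842777] 1166 0.4489854584688551
[0.47074463 0.10866777] [-5.67552107e-02 -6.42189605e-05  7.20504051e-02]
```

View pics/w11.png

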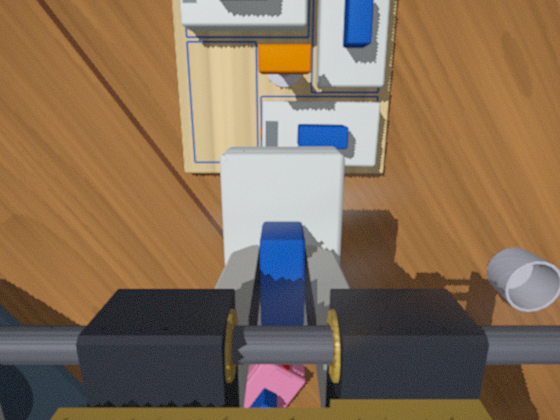

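Emit:
{"fn": "send_rows", "kwargs": {"rows": [{"offset":[-0.017,0,0.022],"spin":0.002,"fingers":0},{"offset":[-0.0225,0,0.028],"spin":0,"fingers":0},{"offset":[-0.0172,0,0.022],"spin":0,"fingers":0},{"offset":[0,0.03,0],"spin":0,"fingers":0},{"offset":[0,0.04,0],"spin":0,"fingers":0},{"offset":[0,0.04,0],"spin":0,"fingers":0},{"offset":[0,0.025,0],"spin":0,"fingers":0},{"offset":[0,0.011,0],"spin":0,"fingers":0},{"offset":[0,0,0],"spin":0,"fingers":0},{"offset":[0,0,0],"spin":0,"fingers":0}]}}

```text
time_s: 23.52
ee_pos: [0.472, 0.1087, 0.0609]
tcp_rot: [-89.9, -0.1, -34.5]
force: [0.5, -0.3, -1.4]
grip_width: 0.208
```

```bash
python3 - <<'E'
from h import *
p,o,W=wrist("w12"); print(o["grip_width"],o["force"])
um=((W[...,2]>.003)&(W[...,2]<.022))|np.isnan(W[...,2]); um[150:,205:360]=0
x,n,r,(u,v)=fit4(p,o,x0=(.5400,.1036,-34.45),rowmax=285,umask=um); print(x,n,r)
for C,ad in ((x[:2]/1000,x[2]),(np.array([.540,.1036]),-34.45)):
  a=np.radians(ad);E=np.array([[np.cos(a),-np.sin(a)],[np.sin(a),np.cos(a)]])
  R=Ro.from_euler("xyz",o["tcp_rot"],degrees=True).as_matrix()
  q=[-.06,-.035]; print(C+E@q,R.T@np.r_[C+E@q-o["ee_pos"][:2],0])
E
```

```text
23.525 [0.47197961 0.10866014 0.06090361] [-89.93526266  -0.09907244 -34.5236572 ]
0.20819994750567875 [ 0.48617994 -0.25024066 -1.42113997]
[539.98675289 103.57155965 -34.41361308] 1134 0.5175573751934036
[0.47070729 0.10860707] [-1.01817267e-03 -2.62471030e-06 -7.64810276e-04]
[0.47072375 0.1086795 ] [-1.04566547e-03 -2.59427831e-06 -6.95802111e-04]
```

View pics/w12.png

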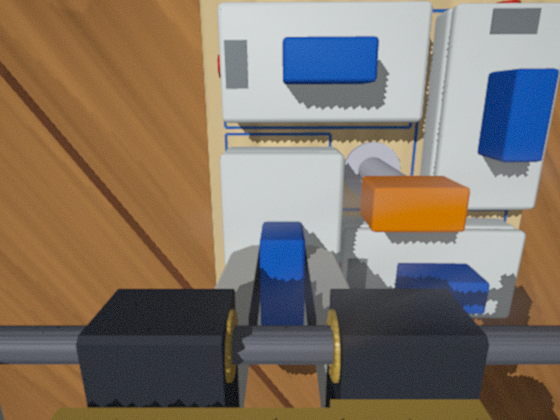

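Emit:
{"fn": "send_rows", "kwargs": {"rows": [{"offset":[-0.001,0.008,-0.0007],"spin":0,"fingers":0},{"offset":[0,0.01,0],"spin":0,"fingers":0},{"offset":[0,0.007,0],"spin":0,"fingers":0},{"offset":[0,0.004,0],"spin":0,"fingers":0},{"offset":[0,0.001,0],"spin":0,"fingers":0},{"offset":[0,0,0],"spin":0,"fingers":0}]}}

```text
time_s: 24.32
ee_pos: [0.4697, 0.109, 0.0299]
tcp_rot: [-90.0, -0.0, -34.5]
force: [0.3, 0.7, -0.5]
grip_width: 0.213
```

Emit:
{"fn": "send_rows", "kwargs": {"rows": [{"offset":[0.001,0.0003,0.0003],"spin":-0.001,"fingers":0},{"offset":[0,0.0007,0],"spin":0,"fingers":0},{"offset":[0,0.0005,0],"spin":0,"fingers":0},{"offset":[0,0,0],"spin":0,"fingers":0}]}}

```text
time_s: 24.82
ee_pos: [0.4706, 0.1086, 0.0283]
tcp_rot: [-90.0, 0.0, -34.4]
force: [0.6, -0.5, -0.7]
grip_width: 0.212
```

```bash
python3 - <<'E'
from h import *
p,o,W=wrist("w13"); print(o["grip_width"],o["force"])
E
```

```text
24.825 [0.47058568 0.10864452 0.02833747] [-9.00024255e+01  2.65929799e-03 -3.44353046e+01]
0.21196202167044115 [ 0.56302411 -0.51539118 -0.72386933]
```

View pics/w13.png

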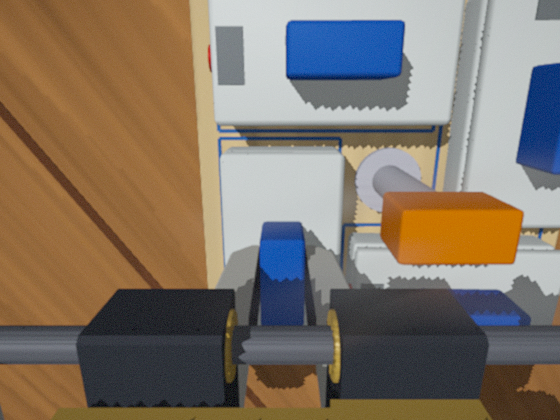

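Emit:
{"fn": "send_rows", "kwargs": {"rows": [{"offset":[0,0.0004,0],"spin":0,"fingers":0},{"offset":[0,0.0004,0],"spin":0,"fingers":0},{"offset":[0,0,0],"spin":0,"fingers":0.25},{"offset":[0,0,0],"spin":0,"fingers":0.35},{"offset":[0,0,0],"spin":0,"fingers":0.5},{"offset":[0,0,0],"spin":0,"fingers":0.5},{"offset":[0,0,0],"spin":0,"fingers":0.5},{"offset":[0,-0.015,0],"spin":0,"fingers":0.5},{"offset":[0,-0.03,0],"spin":0,"fingers":0.5},{"offset":[0,-0.045,0],"spin":0,"fingers":0.5},{"offset":[0,-0.045,0],"spin":0,"fingers":0.6},{"offset":[0,-0.04,0],"spin":0,"fingers":0.6}]}}

```text
time_s: 26.38
ee_pos: [0.4708, 0.1087, 0.2055]
tcp_rot: [-89.9, -0.1, -34.4]
force: [0.3, -0.1, -0.6]
grip_width: 0.596
```

```bash
python3 - <<'E'
from h import *
p,o,W=wrist("w14"); print(o["grip_width"],o["force"])
im=p["image"]; h=cv2.cvtColor(im,cv2.COLOR_RGB2HSV); print("handle",comps((h[...,0]<20)&(h[...,1]>200),W,.09,.12,(.54,.1036),.05))
E
```

```text
26.375 [0.47076073 0.10868911 0.20550881] [-89.93063678  -0.10297228 -34.43052078]
0.5963784527602801 [ 0.29999306 -0.10369348 -0.59234815]
handle [(array([0.5395, 0.104 ]), array([39.9, 19.5]), -34.6, 1279, np.float64(0.1021))]
```

View pics/w14.png

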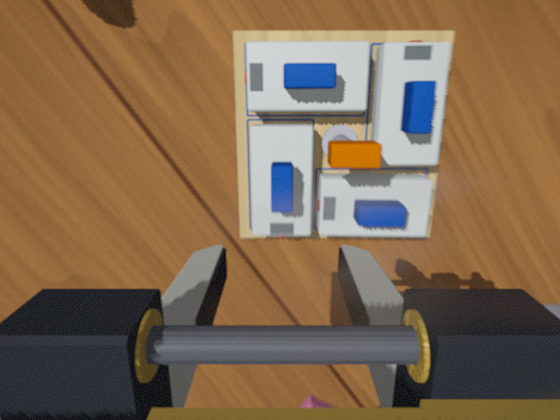

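Emit:
{"fn": "send_rows", "kwargs": {"rows": [{"offset":[0.03,0,0.0174],"spin":0,"fingers":0.6},{"offset":[0.0295,0,0.0174],"spin":0,"fingers":0.6},{"offset":[0,0,0],"spin":-0.174,"fingers":0.6},{"offset":[0,0,0],"spin":-0.174,"fingers":0.6},{"offset":[0,0,0],"spin":-0.174,"fingers":0.6},{"offset":[0,0,0],"spin":-0.174,"fingers":0.6},{"offset":[0,0,0],"spin":-0.174,"fingers":0.6},{"offset":[0,0,0],"spin":-0.174,"fingers":0.6},{"offset":[0,0,0],"spin":-0.174,"fingers":0.6},{"offset":[0,0,0],"spin":-0.174,"fingers":0.6},{"offset":[0,0,0],"spin":-0.177,"fingers":0.6},{"offset":[0,0,0],"spin":0,"fingers":0.6}]}}

```text
time_s: 27.92
ee_pos: [0.5394, 0.1037, 0.2033]
tcp_rot: [-90.0, -0.0, 55.4]
force: [0.3, -0.4, -0.0]
grip_width: 0.601
```

Emit:
{"fn": "send_rows", "kwargs": {"rows": [{"offset":[0,0.03,0],"spin":0,"fingers":0.6},{"offset":[0,0.04,0],"spin":0,"fingers":0.6},{"offset":[0,0.03,0],"spin":0,"fingers":0.6},{"offset":[0,0.015,0],"spin":0,"fingers":0.6},{"offset":[0,0,0],"spin":0,"fingers":0.6},{"offset":[0,0,0],"spin":0,"fingers":0.6}]}}

```text
time_s: 28.68
ee_pos: [0.5404, 0.1037, 0.0889]
tcp_rot: [-90.1, -0.1, 55.4]
force: [0.4, -0.1, -0.0]
grip_width: 0.601
```

```bash
python3 - <<'E'
from h import *
p,o,W=wrist("w15"); print(o["grip_width"],o["force"])
im=p["image"]; h=cv2.cvtColor(im,cv2.COLOR_RGB2HSV); r=comps((h[...,0]<20)&(h[...,1]>200),W,.09,.12,(.54,.1036),.05); 
R=Ro.from_euler("xyz",o["tcp_rot"],degrees=True).as_matrix()
print(r,[(R.T@(np.r_[a[0],o["ee_pos"][2]]-o["ee_pos"])).round(4) for a in r])
E
```

```text
28.675 [0.54043139 0.10372743 0.08889226] [-9.01061333e+01 -7.29904748e-02  5.54164870e+01]
0.6012685242423399 [ 0.36351164 -0.12313986 -0.01195085]
[(array([0.5394, 0.1041]), array([37.5, 18.8]), -34.3, 2104, np.float64(0.1022))] [array([-0.0003, -0.    ,  0.0011])]
```

View pics/w15.png

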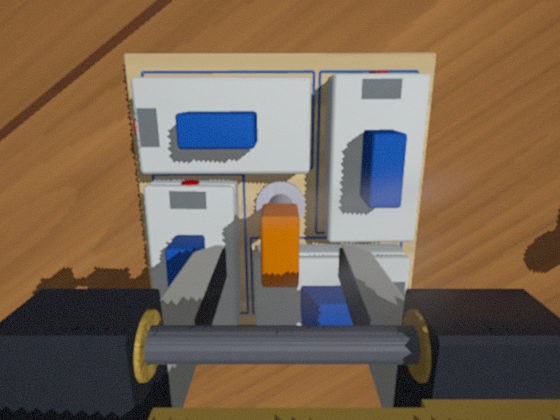

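Emit:
{"fn": "send_rows", "kwargs": {"rows": [{"offset":[0,0.01,0.001],"spin":0,"fingers":0.6},{"offset":[0,0.012,0],"spin":0,"fingers":0.6},{"offset":[0,0.008,0],"spin":0,"fingers":0.6},{"offset":[0,0.003,0],"spin":0,"fingers":0.6},{"offset":[0,0,0],"spin":0,"fingers":0.6},{"offset":[0,0,0],"spin":0,"fingers":0.6}]}}

```text
time_s: 29.48
ee_pos: [0.5388, 0.1043, 0.0548]
tcp_rot: [-90.0, -0.0, 55.5]
force: [-0.1, 0.1, 0.1]
grip_width: 0.603
```

```bash
python3 - <<'E'
from h import *
p,o,W=wrist("w16"); print(o["grip_width"],o["force"])
im=p["image"]; h=cv2.cvtColor(im,cv2.COLOR_RGB2HSV); r=comps((h[...,0]<20)&(h[...,1]>200),W,.09,.12,(.54,.1036),.05); 
R=Ro.from_euler("xyz",o["tcp_rot"],degrees=True).as_matrix()
print(r,[(R.T@(np.r_[a[0],o["ee_pos"][2]]-o["ee_pos"])).round(4) for a in r])
# finger tip heights
t=(W-o["ee_pos"])@R
for c in (205,215,222,350,360): 
    print(c,[(r_,)+tuple((t[r_,c]*1000).round(0)) for r_ in range(238,262,3)])
E
```

```text
29.475 [0.53881888 0.10427774 0.05477483] [-9.00221577e+01 -1.62582125e-02  5.54598322e+01]
0.6033791118719908 [-0.09904836  0.14704674  0.09989673]
[(array([0.5328, 0.1087]), array([24.1, 19.3]), -33.2, 2181, np.float64(0.1019)), (array([0.5504, 0.092 ]), array([5.6, 2.9]), 17.6, 25, np.float64(0.1024)), (array([0.5527, 0.0957]), array([2.2, 1.3]), 2.9, 9, np.float64(0.1024))] [array([ 0.0002, -0.    ,  0.0075]), array([-0.0035,  0.    , -0.0165]), array([ 0.0008,  0.    , -0.0163])]
205 [(238, np.float64(-44.0), np.float64(12.0), np.float64(-1.0)), (241, np.float64(-44.0), np.float64(12.0), np.float64(-3.0)), (244, np.float64(-44.0), np.float64(12.0), np.float64(-5.0)), (247, np.float64(-44.0), np.float64(12.0), np.float64(-7.0)), (250, np.float64(-36.0), np.float64(-26.0), np.float64(8.0)), (253, np.float64(-35.0), np.float64(-28.0), np.float64(8.0)), (256, np.float64(-34.0), np.float64(-33.0), np.float64(8.0)), (259, np.float64(-34.0), np.float64(-34.0), np.float64(7.0))]
215 [(238, np.float64(-38.0), np.float64(12.0), np.float64(-1.0)), (241, np.float64(-38.0), np.float64(13.0),
[... 1178 characters left out ...]
26.0), np.float64(8.0)), (253, np.float64(33.0), np.float64(-28.0), np.float64(7.0)), (256, np.float64(32.0), np.float64(-32.0), np.float64(8.0)), (259, np.float64(31.0), np.float64(-35.0), np.float64(8.0))]
360 [(238, np.float64(46.0), np.float64(13.0), np.float64(-2.0)), (241, np.float64(46.0), np.float64(11.0), np.float64(-3.0)), (244, np.float64(46.0), np.float64(11.0), np.float64(-4.0)), (247, np.float64(46.0), np.float64(12.0), np.float64(-7.0)), (250, np.float64(38.0), np.float64(-24.0), np.float64(7.0)), (253, np.float64(37.0), np.float64(-28.0), np.float64(8.0)), (256, np.float64(37.0), np.float64(-32.0), np.float64(8.0)), (259, np.float64(36.0), np.float64(-35.0), np.float64(8.0))]
```

View pics/w16.png

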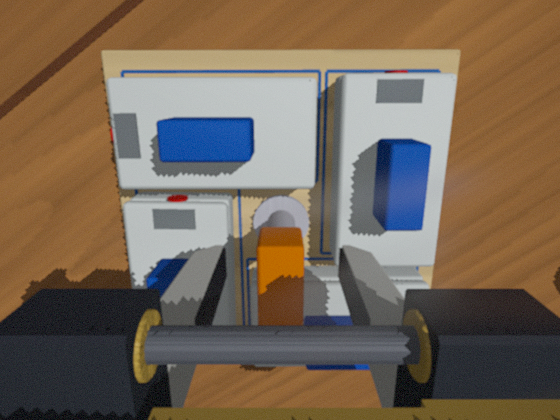

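Emit:
{"fn": "send_rows", "kwargs": {"rows": [{"offset":[0,0,-0.0008],"spin":0,"fingers":0.45},{"offset":[0,0,0],"spin":0,"fingers":0.35},{"offset":[0,0,0],"spin":0,"fingers":0.25},{"offset":[0,0,0],"spin":0,"fingers":0},{"offset":[0,0,0],"spin":0,"fingers":0},{"offset":[0,0,0],"spin":0,"fingers":0},{"offset":[0,0,0],"spin":0,"fingers":0},{"offset":[0,0,0],"spin":0,"fingers":0}]}}

```text
time_s: 30.52
ee_pos: [0.5391, 0.1037, 0.0546]
tcp_rot: [-90.0, 0.0, 55.5]
force: [-1.8, -0.5, 1.8]
grip_width: 0.211
```

Gripped. Lift gently.

Emit:
{"fn": "send_rows", "kwargs": {"rows": [{"offset":[0,-0.001,0],"spin":0,"fingers":0},{"offset":[0,-0.002,0],"spin":0,"fingers":0},{"offset":[0,-0.004,0],"spin":0,"fingers":0},{"offset":[0,-0.006,0],"spin":0,"fingers":0},{"offset":[0,-0.006,0],"spin":0,"fingers":0},{"offset":[0,-0.003,0],"spin":0,"fingers":0},{"offset":[0,-0.001,0],"spin":0,"fingers":0},{"offset":[0,0,0],"spin":0,"fingers":0}]}}

```text
time_s: 31.52
ee_pos: [0.5391, 0.1038, 0.0775]
tcp_rot: [-90.0, 0.0, 55.5]
force: [-0.3, -0.2, -8.0]
grip_width: 0.216
```

```bash
cat > lv.py <<'E'
from h import *
import sys
from rig import vision
p,o,W=wrist(sys.argv[1]); print(o["grip_width"],o["force"],o["torque"])
R=Ro.from_euler("xyz",o["tcp_rot"],degrees=True).as_matrix()
m=white(p["image"]); m[245:]=0
t=(W-o["ee_pos"])@R
def plane(t,k):
    A=np.c_[t[k][:,0],t[k][:,2],np.ones(k.sum())]; s,*_=np.linalg.lstsq(A,t[k][:,1],rcond=None); return np.degrees(np.arctan(s[:2])),s[2],k.sum()
y0=np.nanmedian(t[m][:,1]); k=m&(abs(t[...,1]-y0)<.012)
print("lid plane tilt deg (toolx,toolz), y",plane(t,k))
s=vision.camera("scene"); cv2.imwrite(f"pics/{sys.argv[1]}s.png",s["image"][:,:,::-1]); Ws=cloud(s)
tt=(Ws-o["ee_pos"])@R; k=white(s["image"])&(np.hypot(tt[...,0],tt[...,2])<.15)&(abs(tt[...,1]-y0)<.015)
print("scene",plane(tt,k))
E
python3 lv.py w17
```

```text
31.525 [0.5391307  0.10382998 0.07754685] [-8.99954652e+01  6.80012611e-04  5.54589832e+01]
0.21579086809879533 [-0.33285776 -0.21493863 -8.03089509] [-0.09702334 -0.00240071 -0.00972206]
lid plane tilt deg (toolx,toolz), y (array([-0.12777285, -0.16417883]), np.float64(0.012708764051141724), np.int64(30567))
scene (array([0.10202969, 0.16572699]), np.float64(0.013729671795265238), np.int64(1518))
```

View pics/w17.png

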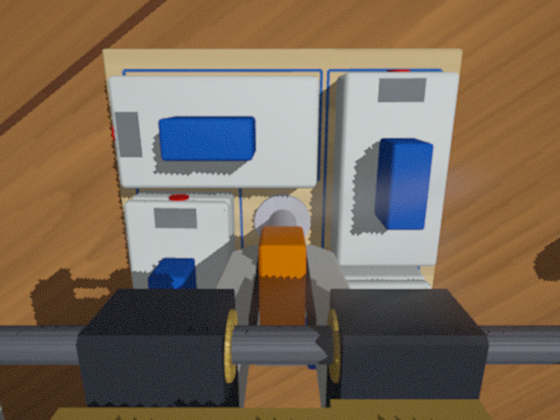

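View pics/w17s.png

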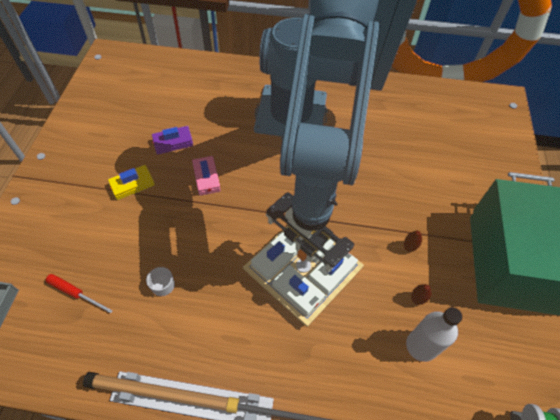

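Emit:
{"fn": "send_rows", "kwargs": {"rows": [{"offset":[0,-0.004,0],"spin":0,"fingers":0},{"offset":[0,-0.008,0],"spin":0,"fingers":0},{"offset":[0,-0.012,0],"spin":0,"fingers":0},{"offset":[0,-0.014,0],"spin":0,"fingers":0},{"offset":[0,-0.014,0],"spin":0,"fingers":0},{"offset":[0,-0.014,0],"spin":0,"fingers":0},{"offset":[0,-0.012,0],"spin":0,"fingers":0},{"offset":[0,-0.009,0],"spin":0,"fingers":0},{"offset":[0,-0.006,0],"spin":0,"fingers":0},{"offset":[0,-0.003,0],"spin":0,"fingers":0},{"offset":[0,-0.001,0],"spin":0,"fingers":0},{"offset":[0,0,0],"spin":0,"fingers":0}]}}

```text
time_s: 33.12
ee_pos: [0.539, 0.1038, 0.1742]
tcp_rot: [-90.0, 0.0, 55.5]
force: [-0.5, 1.0, -7.1]
grip_width: 0.216
```

Emit:
{"fn": "send_rows", "kwargs": {"rows": [{"offset":[0,0,0],"spin":0,"fingers":0},{"offset":[0,0,0],"spin":0,"fingers":0},{"offset":[0,0,0],"spin":0,"fingers":0},{"offset":[0,0,0],"spin":0,"fingers":0}]}}

```text
time_s: 33.62
ee_pos: [0.5392, 0.1038, 0.1745]
tcp_rot: [-90.0, 0.0, 55.5]
force: [0.3, 0.9, -7.4]
grip_width: 0.213
```

```bash
python3 lv.py w18
```

```text
33.625 [0.53920494 0.10384354 0.17453066] [-8.99978375e+01  9.11267923e-04  5.54631759e+01]
0.21289228908696592 [ 0.29446295  0.85412192 -7.44719818] [0.02306262 0.05412934 0.02180369]
lid plane tilt deg (toolx,toolz), y (array([-0.13461168, -0.17625701]), np.float64(0.012720514709288224), np.int64(30609))
scene (array([0.25680812, 0.03912183]), np.float64(0.013493051339624924), np.int64(1782))
```

View pics/w18.png

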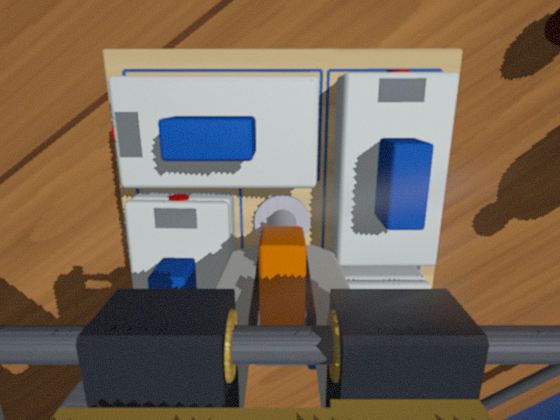

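View pics/w18s.png

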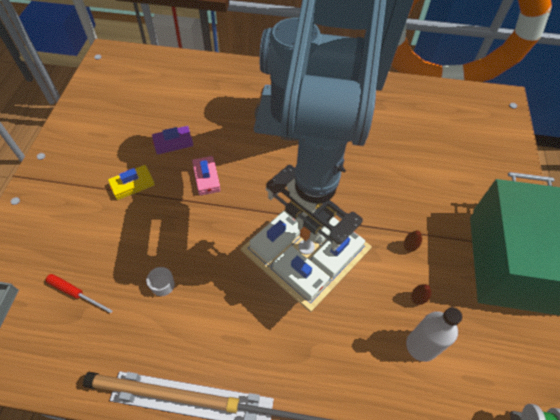

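The board is lifted 12.0 cm, is level within 0.3° and isn't slipping in the grip. The boxes I can see sit in their outlines, so I'm handing in.

```bash
python3 -c "
from rig import order,arm
print(order.sign_off()); o=arm.get_obs(); print(o['time_s'],o['ee_pos'],o['tcp_rot'])"
```

```text
the job is handed in; nothing more can be done
None
the job is handed in; nothing more can be done
```

I set both loose white bait boxes in the two empty outlines and let go. Then I took the orange handle and lifted the loaded board straight up 12.0 cm, and I handed in still holding it there at about 34 s of the 72 s.

- **Last checks:**
  - The board's tilt measured 0.3° or less in both the wrist and scene cameras, and the wrist readings hardly changed between 2 cm and 12 cm of lift, so nothing slipped.
  - The load on the wrist was about 7.4 N, as expected for the full board.
  - Before gripping the handle, the wrist picture showed all four boxes inside their outlines. At full height one box was mostly hidden by the gripper, but the other three showed no shift.
  - I touched none of the other objects, and they looked unmoved in the scene picture.
- **What disagreed:** The fingertips turned out to be about 20 mm behind the reported TCP, not 14 mm ahead of it as described. My first grasp therefore closed in the air above a box's ridge without touching it. I measured the offset from the wrist depth picture and used it for every grasp after that.
- **Mistake:** I turned the first box 10° too far while carrying it, and corrected that in the air before placing it.

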